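# Fill the two-jar carrier and hold it up level

### The arm

A 6-joint arm with a two-finger parallel gripper is mounted at the origin on a cart in front of the work surface, level with it; the furniture and walls round the work are solid. World frame = base frame: x ahead of the robot, y to its left, z up, the work surface at z = 0. Lengths are in m, angles in rad, forces in N, time in s.
With the tool pointing down it reaches from about 0.225 to 0.875 m from the base axis. Payload 3.4 kg.
Tool frame: the origin (TCP) lies between the finger pads; the fingertips stand 11 mm ahead of it and the grasp point (between the pads) lies 8 mm behind it (tips_ahead is the distance from the TCP to the fingertips, in m); z points along the fingers, x is the direction in which the jaws open and shut, and the axes are right-handed (so a half turn about z gives the same grasp; the last joint's range is limited). The gripper opens to 85 mm and grips with 20 to 120 N. Pads are 22 mm wide; open, the fingers measure 114 mm over their backs; the gripper's body (76 mm by 85 mm) begins 54 mm behind the grasp point. The pads swing forward as they close: fully open they stand 13 mm farther back than shut.
Start: joints at [0.988, 0.276, 1.505, -0, 1.361, -0.121], TCP at [0.256, 0.515, 0.242] pointing down, gripper open.
Joint ranges: [-2.89, 2.89], [-0.75, 2.08], [0.22, 2.7], [-1.18, 4.32], [0.11, 2.71], [-2.7, 2.7]. Speed limits (rad/s): [2.57, 2.57, 3.14, 3.14, 3.14, 3.14].

### API

Orientations are given as a unit quaternion [w, x, y, z].
In Python, from rig import get_state, get_image, sign_off, masks_of, tips_ahead gives the robot as it stands.
- The arm moves only by the tool play_rows, never from a script. Its argument "series" is a list of rows, each an object of numbers: "fingers": the closure, from -1 (fully open) to 1 (shut); "dx", "dy", "dz": the shift along the world's x, y, z in mm; "turn": the turn about the world's z in rad. A call has 1 to 20 rows; each row shifts and turns the pose as measured when the row begins; what a row does not reach is not made up. A row lasts 1/12 s, in which the tool goes at most 41.7 mm and 7.16 degrees, less where a joint would pass 70% of its speed; a pose out of reach is approached as far as the arm can. A call with a gripper value outside its range is refused whole. The fingers move at their own pace and stop on an object; "squeeze" is the grip in N (left out, the last holds). Time passes only in rows, so rows that do not move let the fingers close. It gives the time, the measured TCP pose, the force and the opening at its end, in the units of the state.
- get_state(): the state, without advancing time (a new reading comes with each control period).
- get_image(name): name is "side" or "top" or "wrist"; returns a dict with "pixels" (420x560x3 uint8, red, green, blue), "vfov" (degrees; the focal length in pixels is half the picture's height over the tangent of half this angle, whatever the lens; pixels are square), "cx", "cy" (the principal point, pixels), "rvec" (rotation vector, rad) and "tvec" (3), from world to camera coordinates, as OpenCV has them; the wrist camera has in their place "hand_eye" (4x4, takes a point from camera to tool coordinates, whose origin is the TCP and whose axes are the tool frame's). Camera axes: x right, y down, z forward; pixel columns grow to the right and rows downward; lengths in m; the calibration is good to about 2 mm. The wrist camera is an equidistant fisheye: a pixel r from the principal point sees the ray r / f radians off the axis. A picture is of the moment at which its call begins: read the wrist's pose just before it. There is no depth.
- sign_off(): hands the job in, once; it reports no verdict.
Trained networks look in a picture, given as the dict that the camera call returned (one of the last four; its "shot" number tells which), for a name from the list of things; names that differ only in an ending like _2 or _b are one class to them, and where a whole thing is asked for, a point or a joint stands for the part that bears it (a point fixed in the world has none). Each returns a list of dicts, best first, with "p" (0 to 1); they miss things now and then, are a little off and sometimes report something else, mostly with a low value. They report only what shows in the picture. A call takes as long as a camera call. They do not tell look-alikes from the thing itself.
- masks_of(picture, label): "region" (420x560 bool, what is visible of it) and "xy" ([column, row] in pixels, amid what is visible of it).
The state is a dict: "clock": time; "qpos": joint angles; "qd": joint speeds; "effort": joint torques, N m; "position": TCP position; "ee_rot": TCP orientation; "contact_force": force on the tool from outside, world axes, zero at the start; "moment": the same for the moment, N m; "width": finger opening in m.
Only numpy, scipy, OpenCV 4.12 (cv2) and the standard library are available. Lean on these libraries where they do the work, as an engineer would, in place of code of your own. Each camera call takes 0.05 s, during which the arm holds its last target. There are 200 camera calls.

### The job

Set the small jar that stands by itself near the pear box, lid up, into the empty pocket of the wooden two-jar carrier, gently, while the carrier stands on the table, and let go of the jar. Then take the carrier by its red handle, lift it straight up and keep it level and still, with both jars in it and its underside about 15 cm above the table; finish while still holding it there. Leave the tall jar behind the carrier where it stands.

Things in the scene. Friction and masses are not known exactly. Their poses are not given: they have to be found in the camera images.
- carrier: Loose wooden carrier block, 92 (x) x 250 (y) x 34 (z) mm, about 0.35 kg, on the table, turned any way. Origin: centre of its underside, z up, y along its length. Two round pockets 66 mm across, 26 mm deep (floors 8 mm above the underside) at y = -85 and +85 mm; a 10 mm steel post in the middle bears the red handle. Balanced under the handle only with both pockets filled.
- handle (a point): Centre of the red handle bar, 113 mm above the carrier's underside: a bar 50 mm long along the carrier's y, 16 mm thick along its x, 24 mm high, its top 125 mm above the underside. To be gripped from above across its 16 mm (along the carrier's x). Loaded carrier about 0.8 kg.
- empty_pocket (a point): Centre of the floor of the empty pocket, at y = -85 mm of the carrier. A jar is seated when its underside rests on this floor; the block's top is 26 mm higher. Clearance round a jar's body about 3 mm each side.
- filled_pocket (a point): Centre of the floor of the pocket that already holds a jar, at y = +85 mm of the carrier.
- jar: Small jar to be packed: clear glass, grey-green lid with a dark seal strip, 63 mm across, 75 mm high, 0.21 kg. Stands alone, lid up, near the table's front between the pear box and the cheese stacks (up to 0.2 m high). Origin: centre of its underside, z up. Body 59 mm across; lid 63 mm across, fixed, 61 to 74 mm above the underside. Grip it round the lid from above.
- packed_jar: The same kind of jar (63 mm across, 75 mm high), already standing in the filled pocket. Origin at the centre of its underside, z up.
- tall_jar: Bystander: tall jar of pale paste, dark lid with a strip of blue tape, 63 mm across, 166 mm high, loose, standing behind the carrier (other things near it are fixed); origin at the centre of its underside.
Things that resemble listed ones, but are neither listed nor needed, are in the scene too. What is shaped like the jar but purple is not meant.

How it is judged:
By the outcome, as a careful person would: the job done as asked, in the order asked, and still so for the second after the job is handed in, while the arm keeps its last pose, push and grip.
It also fails if it takes over 58 s, if anything falls off the work surface, if the arm or the gripper's body presses on something with over 40 N, if the wrist force passes 120 N, or if a joint passes its speed limit or range.

## Working session

There is one attempt and no reset: what is moved stays moved. The work goes in short steps, Python scripts to look and compute and a tool call to move; the robot and the scene stay as the last step left them, time stands still between calls to the robot, and variables do not carry over. Pictures are saved under pics/ and viewed, about 8 in all and at most 12, crops included, and the job is handed in when it is done.

Besides the shell and the picture viewer there is one more tool, called after "Request:" as a command line: name --argument value ..., lists and objects as JSON in quotes. play_rows: Moves the arm, as the interface text tells. Its arguments: {"type":"object","properties":{"series":{"type":"array"},"squeeze":{"type":"number"}},"required":["series"]}

```bash
mkdir -p pics; cat > h.py <<'E'
import numpy as np, cv2
from rig import *
from scipy.spatial.transform import Rotation as R
def f(im): return 210/np.tan(np.radians(im["vfov"])/2)
def ray(im,uv,st=None):
    u,v=uv; F=f(im); d=np.array([(u-im["cx"])/F,(v-im["cy"])/F,1.])
    if "hand_eye" in im:
        a=d[:2]; r=np.hypot(*a); d=np.array([*(a/max(r,1e-9)*np.sin(r)),np.cos(r)])
        H=np.array(im["hand_eye"]); q=np.array(st["ee_rot"]); T=R.from_quat(q[[1,2,3,0]]).as_matrix()
        return T@H[:3,3]+np.array(st["position"]), T@H[:3,:3]@d
    M=cv2.Rodrigues(np.array(im["rvec"],float))[0]
    return -M.T@np.array(im["tvec"],float).ravel(), M.T@d
def at_z(im,uv,z,st=None):
    o,d=ray(im,uv,st); return o+d*(z-o[2])/d[2]
def proj(im,p,st=None):
    F=f(im); p=np.array(p,float)
    if "hand_eye" in im:
        H=np.array(im["hand_eye"]); q=np.array(st["ee_rot"]); T=R.from_quat(q[[1,2,3,0]]).as_matrix()
        c=H[:3,:3].T@(T.T@(p-np.array(st["position"]))-H[:3,3]); r=np.hypot(c[0],c[1]); k=np.arctan2(r,c[2])/r*F
        return np.array([im["cx"]+c[0]*k,im["cy"]+c[1]*k])
    M=cv2.Rodrigues(np.array(im["rvec"],float))[0]; c=M@p+np.array(im["tvec"],float).ravel()
    return np.array([im["cx"]+F*c[0]/c[2],im["cy"]+F*c[1]/c[2]])
def meet(rs):
    A=0;b=0
    for o,d in rs:
        d=d/np.linalg.norm(d); P=np.eye(3)-np.outer(d,d); A=A+P; b=b+P@o
    return np.linalg.solve(A,b)
def save(im,n,crop=None,s=1):
    x=im["pixels"][:,:,::-1]
    if crop: x=x[crop[1]:crop[3],crop[0]:crop[2]]
    cv2.imwrite("pics/"+n,cv2.resize(x,None,fx=s,fy=s,interpolation=cv2.INTER_CUBIC))
E
python3 - <<'E'
from h import *
st=get_state(); print(st)
print(tips_ahead)
for n in ["side","top","wrist"]:
    im=get_image(n); save(im,n+"0.png")
    print(n,im["vfov"],im["cx"],im["cy"], ray(im,(280,210),st))
    for l in ["jar","carrier","handle","empty_pocket","filled_pocket","tall_jar"]:
        for m in masks_of(im,l):
            x,y,w,h=cv2.boundingRect(m["region"].astype(np.uint8)); print(" ",l,round(m["p"],2),np.round(m["xy"]),(x,y,w,h),np.round(at_z(im,m["xy"],.07,st),3))
E
```

```text
{'clock': 0.0, 'qpos': array([ 9.88019800e-01,  2.76597572e-01,  1.50617142e+00,  3.49343483e-05,
        1.36073717e+00, -1.20992154e-01]), 'qd': array([-2.12132451e-03, -5.54030591e-04, -2.57567342e-03,  5.10770163e-05,
       -1.14444154e-04,  1.34772933e-04]), 'effort': array([ 2.63092465e-03, -4.16768968e+01, -2.45807701e+01,  2.65468952e-04,
        1.05914837e-02, -7.85765991e-06]), 'position': array([0.25588017, 0.51432552, 0.241423  ]), 'ee_rot': array([ 3.86395951e-04,  8.50162196e-01,  5.26520014e-01, -8.75423398e-04]), 'contact_force': array([0.71451683, 0.32846059, 0.65925281]), 'moment': array([-0.03024176, -0.03392943, -0.00412908]), 'width': 0.08543091339682783}
0.011
side 43.20333534317703 276.6643411203706 205.74714751456477 (array([1.01424668, 0.41278626, 1.04945033]), array([-0.39820957, -0.44135597, -0.80420016]))
  jar 0.78 [368. 283.] (351, 263, 32, 39) [0.514 0.137 0.07 ]
  jar 0.73 [334. 332.] (319, 314, 33, 40) [0.643 0.168 0.07 ]
  jar 0.71 [240. 227.] (226, 205, 28, 40) [ 0.629 -0.149  0.07 ]
  jar 0.6 [396. 245.] (380, 227, 32, 38) [0.399 0.112 0.07 ]
  c
[... 975 characters left out ...]
lled_pocket 0.85 [367. 244.] (318, 217, 117, 49) [ 0.476 -0.29   0.07 ]
  tall_jar 0.79 [407. 138.] (385, 112, 48, 51) [ 0.713 -0.394  0.07 ]
wrist 65.70646984690485 275.9644023216703 210.37284663125132 (array([0.1856636 , 0.55052864, 0.37245447]), array([ 0.28314457, -0.13050523, -0.95015658]))
  jar 0.73 [131. 412.] (119, 395, 28, 25) [0.482 0.133 0.07 ]
  carrier 0.56 [  4. 400.] (0, 397, 9, 14) [ 0.407 -0.252  0.07 ]
  handle 0.61 [  3. 402.] (0, 396, 10, 16) [ 0.409 -0.263  0.07 ]
  empty_pocket 0.4 [  2. 403.] (0, 397, 9, 14) [ 0.414 -0.277  0.07 ]
  filled_pocket 0.41 [  6. 401.] (0, 397, 9, 15) [ 0.41  -0.244  0.07 ]
  tall_jar 0.29 [  4. 404.] (0, 396, 10, 15) [ 0.416 -0.269  0.07 ]
```

View pics/top0.png

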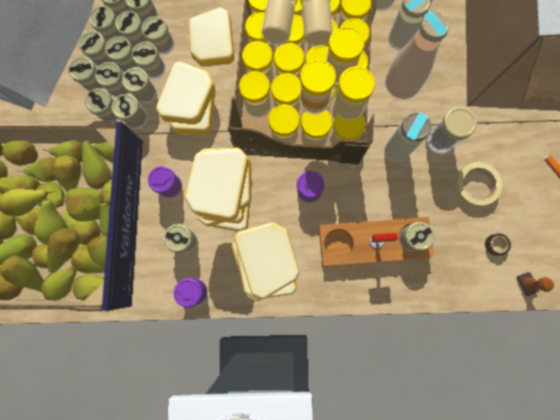

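View pics/side0.png

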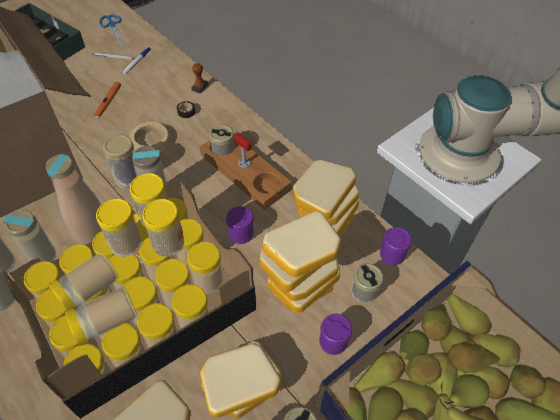

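The top view shows the grey-green-lidded jar standing alone at (178,237). The possible confusions are the purple jars at (164,181), (190,292) and (311,186), the packed grey-green jar at (419,235), and the grey-green cluster near (115,60). The carrier is at (376,241), its empty pocket on the left at (338,243). The tall taped jar is at (414,127). In the side view the jar is at (368,283) and the red handle at (243,141).

```bash
cat > m.py <<'E'
from h import *
from scipy.optimize import minimize
def hull(im,c,z0,z1,r,st=None):
    a=np.linspace(0,2*np.pi,40); P=[proj(im,[c[0]+r*np.cos(t),c[1]+r*np.sin(t),z],st) for z in (z0,z1) for t in a]
    h=cv2.convexHull(np.array(P,np.float32)); m=np.zeros((420*4,560*4),np.uint8)
    cv2.fillConvexPoly(m,np.round(h*4).astype(np.int32),1); return cv2.resize(m.astype(np.float32),(560,420),interpolation=cv2.INTER_AREA)
def fitcyl(views,c0,z0,z1,r):
    def cost(c): 
        s=0
        for im,M,st in views:
            H=hull(im,c,z0,z1,r,st); s+=1-np.minimum(H,M).sum()/np.maximum(H,M).sum()
        return s/len(views)
    o=minimize(cost,c0,method="Nelder-Mead",options=dict(initial_simplex=[c0,np.add(c0,[.01,0]),np.add(c0,[0,.01])],xatol=2e-4,fatol=1e-4)); return o.x,o.fun
def red(im):
    h=cv2.cvtColor(im["pixels"],cv2.COLOR_RGB2HSV).astype(int)
    return ((h[...,0]<5)|(h[...,0]>174))&(h[...,1]>190)&(h[...,2]>90)
E
python3 - <<'E'
from m import *
T=get_image("top");S=get_image("side")
def pick(im,l,uv): return min(masks_of(im,l),key=lambda m:np.hypot(*(np.array(m["xy"])-uv)))
a=pick(T,"jar",(178,237))["region"];b=pick(S,"jar",(368,283))["region"]
for v in ([(T,a,None)],[(S,b,None)],[(T,a,None),(S,b,None)]): print("jar",fitcyl(v,[.5,.12],0,.075,.031))
rs=[]
for im,w in((T,(385,238)),(S,(243,141))):
    m=red(im).astype(np.uint8); n,L,s,c=cv2.connectedComponentsWithStats(m)
    k=min(range(1,n),key=lambda i:np.hypot(*(c[i]-w))+ (99 if s[i,4]<8 else 0)); print("red",s[k],c[k]); rs.append(ray(im,c[k])); print(at_z(im,c[k],.113))
print("handle",meet(rs))
for im,l,w in((T,"packed_jar",(419,235)),(S,"packed_jar",(222,135)),(T,"tall_jar",(414,130)),(S,"tall_jar",(148,162))):
    for m in masks_of(im,l)[:6]: 
        if np.hypot(*(np.array(m["xy"])-w))<40: print(l,m["p"],m["xy"],cv2.boundingRect(m["region"].astype(np.uint8)),fitcyl([(im,m["region"],None)],at_z(im,m["xy"],.045)[:2],*((.03,.083) if l[0]=="p" else (0,.166)),.0312))
# lid centre by eye
print("lid eye T",at_z(T,(419,235.5),.083), "pocket rim eye",at_z(T,(338.5,243),.034))
save(S,"crop1.png",(190,110,400,310),3.8)
E
```

```text
jar (array([0.50078834, 0.12372276]), np.float64(0.08713275194168091))
jar (array([0.4990094 , 0.12448273]), np.float64(0.13245970010757446))
jar (array([0.50081504, 0.12471325]), np.float64(0.11270260810852051))
red [373 234  24   7 130] [384.79230769 236.78461538]
[ 0.48671352 -0.31905184  0.113     ]
red [235 134  16  16 109] [241.73394495 141.01834862]
[ 0.48461873 -0.31872608  0.113     ]
handle [ 0.48604991 -0.31798278  0.11487191]
packed_jar 0.87 [415.0, 237.8] (400, 223, 34, 29) (array([ 0.48804721, -0.40109479]), np.float64(0.09641951322555542))
tall_jar 0.93 [405.1, 135.3] (385, 112, 49, 51) (array([ 0.70443837, -0.38804738]), np.float64(0.05893707275390625))
tall_jar 0.82 [151.1, 160.5] (132, 146, 35, 39) (array([ 0.70455021, -0.38518246]), np.float64(0.5341750979423523))
lid eye T [ 0.49017271 -0.3993346   0.083     ] pocket rim eye [ 0.48279173 -0.23269093  0.034     ]
```

View pics/crop1.png

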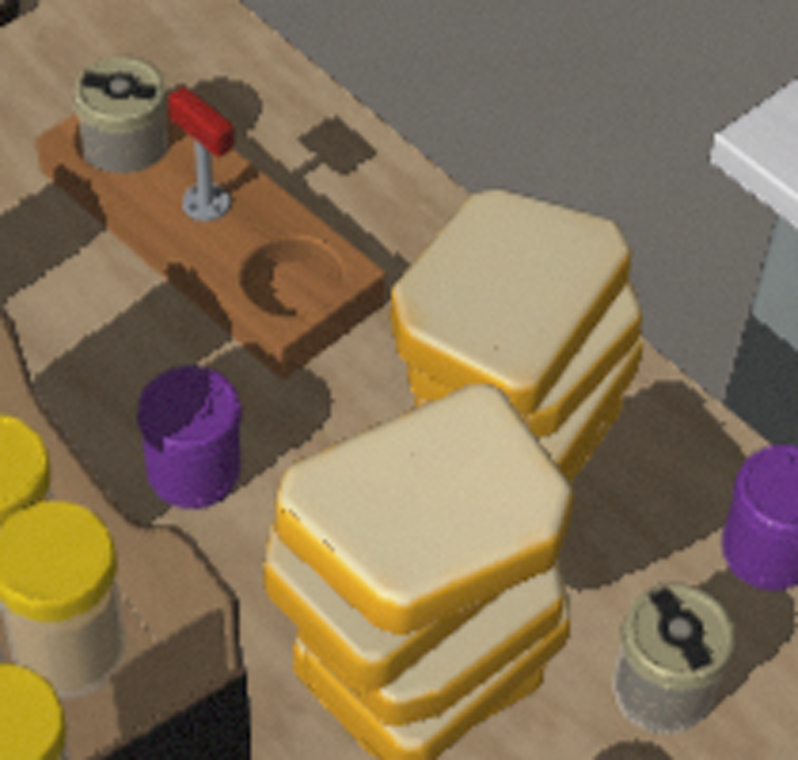

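The crop confirms the choice: the lone jar (crop 675,655) has a grey-green lid with a dark seal strip. The empty pocket is at the carrier end nearest the cheese stacks. Next I'll move above the jar.

Request:
play_rows --series '[{"fingers":-1,"dz":20},{"fingers":-1,"dz":30},{"fingers":-1,"dx":17,"dy":-27,"turn":-0.075},{"fingers":-1,"dx":17,"dy":-27,"turn":-0.075},{"fingers":-1,"dx":17,"dy":-27,"turn":-0.075},{"fingers":-1,"dx":17,"dy":-27,"turn":-0.075},{"fingers":-1,"dx":17,"dy":-27,"turn":-0.075},{"fingers":-1,"dx":17,"dy":-27,"turn":-0.075},{"fingers":-1,"dx":17,"dy":-27,"turn":-0.075},{"fingers":-1,"dx":17,"dy":-27,"turn":-0.075},{"fingers":-1,"dx":17,"dy":-27,"turn":-0.075},{"fingers":-1,"dx":17,"dy":-27,"turn":-0.075},{"fingers":-1,"dx":17,"dy":-27,"turn":-0.075},{"fingers":-1,"dx":17,"dy":-27,"turn":-0.075},{"fingers":-1,"dx":17,"dy":-27,"turn":-0.075},{"fingers":-1,"dx":17,"dy":-27,"turn":-0.075},{"fingers":-1},{"fingers":-1}]' --squeeze 30

```text
invalid input at $.series[0]: expected keys fingers, dx, dy, dz, turn
```

```bash
cat >> m.py <<'E'
def yaw(st):
    q=np.array(st["ee_rot"]); x=R.from_quat(q[[1,2,3,0]]).as_matrix()[:,0]; return np.arctan2(x[1],x[0])
def tell(st): print("t",round(st["clock"],2),"pos",np.round(st["position"],4),"yaw",round(yaw(st),4),"F",np.round(st["contact_force"],1),"w",round(st["width"],4))
E
python3 - <<'E'
from m import *
st=get_state(); W=get_image("wrist"); tell(st)
c=proj(W,[.5005,.1245,.075],st); print(c)
for m in masks_of(W,"jar"):
    print(m["p"],m["xy"],cv2.boundingRect(m["region"].astype(np.uint8)),at_z(W,m["xy"],.05,st))
    if np.hypot(*(np.array(m["xy"])-c))<50: print(fitcyl([(W,m["region"],st)],[.5,.124],0,.075,.0312))
save(W,"w1.png")
E
```

```text
t 1.45 pos [0.2562 0.5148 0.2423] yaw 1.109 F [0.3 0.3 0.2] w 0.0853
[132.93807678 420.80263075]
0.94 [130.8, 412.5] (119, 394, 28, 26) [0.50383301 0.10491664 0.05      ]
(array([0.55003949, 0.05401833]), np.float64(0.24846524000167847))
```

View pics/w1.png

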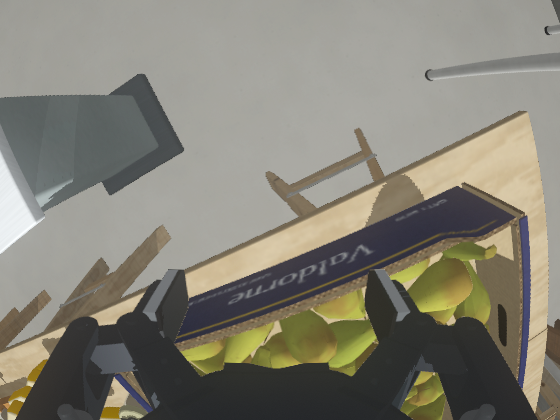

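The move was refused because every key is required, so this wrist view from the start pose shows only the pear box.

Request:
play_rows --series '[{"fingers":-1,"dx":0,"dy":0,"dz":20,"turn":0},{"fingers":-1,"dx":0,"dy":0,"dz":30,"turn":0},{"fingers":-1,"dx":17,"dy":-27,"dz":0,"turn":-0.075},{"fingers":-1,"dx":17,"dy":-27,"dz":0,"turn":-0.075},{"fingers":-1,"dx":17,"dy":-27,"dz":0,"turn":-0.075},{"fingers":-1,"dx":17,"dy":-27,"dz":0,"turn":-0.075},{"fingers":-1,"dx":17,"dy":-27,"dz":0,"turn":-0.075},{"fingers":-1,"dx":17,"dy":-27,"dz":0,"turn":-0.075},{"fingers":-1,"dx":17,"dy":-27,"dz":0,"turn":-0.075},{"fingers":-1,"dx":17,"dy":-27,"dz":0,"turn":-0.075},{"fingers":-1,"dx":17,"dy":-27,"dz":0,"turn":-0.075},{"fingers":-1,"dx":17,"dy":-27,"dz":0,"turn":-0.075},{"fingers":-1,"dx":17,"dy":-27,"dz":0,"turn":-0.075},{"fingers":-1,"dx":17,"dy":-27,"dz":0,"turn":-0.075},{"fingers":-1,"dx":17,"dy":-27,"dz":0,"turn":-0.075},{"fingers":-1,"dx":17,"dy":-27,"dz":0,"turn":-0.075},{"fingers":-1,"dx":0,"dy":0,"dz":0,"turn":0},{"fingers":-1,"dx":0,"dy":0,"dz":0,"turn":0}]' --squeeze 30

```text
clock: 3.05
position: [0.5018, 0.1187, 0.2953]
ee_rot: [-0.001, 1.0, 0.005, 0.005]
contact_force: [-0.6, 0.5, 0.2]
width: 0.0859
```

```bash
cat > jarw.py <<'E'
from m import *
import sys
st=get_state(); W=get_image("wrist"); tell(st)
c=proj(W,[.5005,.1245,.075],st); print(c)
for m in masks_of(W,"jar"):
    if np.hypot(*(np.array(m["xy"])-c))<50: print(m["p"],m["xy"],cv2.boundingRect(m["region"].astype(np.uint8)),fitcyl([(W,m["region"],st)],[.5,.124],0,.075,.0312))
save(W,sys.argv[1])
E
python3 jarw.py w2.png
```

```text
t 3.05 pos [0.5018 0.1187 0.2953] yaw 0.0106 F [-0.6  0.5  0.2] w 0.0859
[271.7423304  174.93512971]
0.6 [272.6, 173.9] (247, 143, 54, 57) (array([0.50195433, 0.12628348]), np.float64(0.12318593263626099))
```

View pics/w2.png

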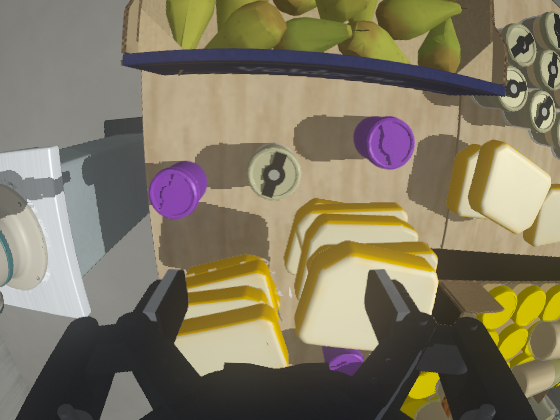

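The wrist view shows the jar lid at (274,172) with the dark strip, purple jars on both sides at (178,190) and (385,142), and cheese stacks on the tool side starting at about (300,210). I'll check stack clearance and then descend.

```bash
python3 - <<'E'
from m import *
st=get_state(); W=get_image("wrist")
print("lid",at_z(W,(274,172),.075,st))
for uv,z in (((318,200),.02),((312,215),.08),((302,232),.08),((345,242),.15),((312,255),.15),((312,255),.2),((340,243),.2)): print(uv,z,np.round(at_z(W,uv,z,st),3))
E
```

```text
lid [0.50254492 0.12880049 0.075     ]
(318, 200) 0.02 [0.561 0.081 0.02 ]
(312, 215) 0.08 [0.546 0.081 0.08 ]
(302, 232) 0.08 [0.536 0.06  0.08 ]
(345, 242) 0.15 [0.57  0.078 0.15 ]
(312, 255) 0.15 [0.539 0.065 0.15 ]
(312, 255) 0.2 [0.532 0.089 0.2  ]
(340, 243) 0.2 [0.553 0.099 0.2  ]
```

Request:
play_rows --series '[{"fingers":-1,"dx":-1,"dy":6,"dz":-20,"turn":0.03},{"fingers":-1,"dx":0,"dy":0,"dz":-25,"turn":0},{"fingers":-1,"dx":0,"dy":0,"dz":-25,"turn":0},{"fingers":-1,"dx":0,"dy":0,"dz":-25,"turn":0},{"fingers":-1,"dx":0,"dy":0,"dz":-25,"turn":0},{"fingers":-1,"dx":0,"dy":0,"dz":0,"turn":0},{"fingers":-1,"dx":0,"dy":0,"dz":0,"turn":0}]'

```text
clock: 3.78
position: [0.4956, 0.1364, 0.1751]
ee_rot: [-0.003, 0.999, 0.031, 0.008]
contact_force: [-0.4, 1.0, 1.0]
width: 0.0853
```

```bash
python3 jarw.py w3.png; python3 - <<'E'
from m import *
st=get_state(); tell(st); W=get_image("wrist")
# lid ellipse by grey-green colour near expected
c=proj(W,[.501,.125,.075],st); print(c)
E
```

```text
t 3.78 pos [0.4956 0.1364 0.1751] yaw 0.0624 F [-0.4  1.   1. ] w 0.0853
[277.27668806 231.11281582]
0.67 [279.5, 223.5] (241, 176, 78, 88) (array([0.50287209, 0.12480674]), np.float64(0.12468385696411133))
t 3.88 pos [0.4962 0.1361 0.176 ] yaw 0.0618 F [-0.6  0.8 -0.1] w 0.0852
[277.02623586 229.76083701]
```

```bash
python3 - <<'E'
from m import *
T=get_image("top");S=get_image("side");st=get_state();W=get_image("wrist")
p=meet([ray(T,(196,219)),ray(S,(340,238))]);print(p)
for uvT in((187,205),(192,217),(200,215),(242,216)):
  for uvS in((340,238),(333,268),(324,279)):
    q=[ray(T,uvT),ray(S,uvS)];p=meet(q);e=np.hypot(*(proj(T,p)-uvT))
    print(uvT,uvS,np.round(p,3),round(e,1))
a=T["pixels"][140:320,150:310,::-1];b=W["pixels"][:,:,::-1]
a=cv2.resize(a,None,fx=2.3,fy=2.3,interpolation=cv2.INTER_CUBIC);b=b[:414,130:520]
h=min(a.shape[0],b.shape[0]);cv2.imwrite("pics/tw.png",np.hstack([a[:h],b[:h]]))
E
```

```text
[0.52884339 0.05895699 0.16453644]
(187, 205) (340, 238) [0.549 0.07  0.198] 0.3
(187, 205) (333, 268) [0.567 0.086 0.123] 2.2
(187, 205) (324, 279) [0.578 0.088 0.093] 6.0
(192, 217) (340, 238) [0.533 0.064 0.173] 1.9
(192, 217) (333, 268) [0.549 0.079 0.094] 4.4
(192, 217) (324, 279) [0.56  0.08  0.062] 8.3
(200, 215) (340, 238) [0.533 0.055 0.165] 1.7
(200, 215) (333, 268) [0.549 0.07  0.083] 0.8
(200, 215) (324, 279) [0.561 0.071 0.05 ] 4.7
(242, 216) (340, 238) [0.519 0.005 0.105] 16.8
(242, 216) (333, 268) [0.535 0.015 0.009] 14.3
(242, 216) (324, 279) [ 0.546  0.014 -0.035] 10.4
```

View pics/tw.png

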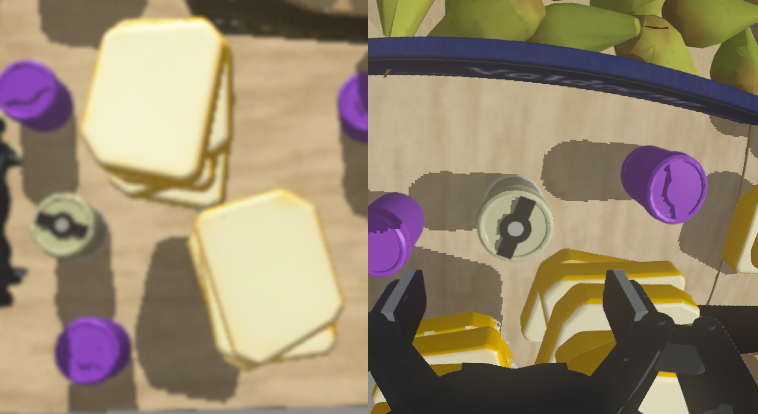

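The crop pair shows the tall stack's near corner beside the jar at roughly (0.54, 0.067, 0.17), about 15 mm clear of the gripper body. The last descent drifted sideways, so I'll correct in smaller steps.

Request:
play_rows --series '[{"fingers":-1,"dx":3,"dy":-6,"dz":0,"turn":-0.01},{"fingers":-1,"dx":2,"dy":-4,"dz":0,"turn":-0.01},{"fingers":-1,"dx":0,"dy":0,"dz":0,"turn":0},{"fingers":-1,"dx":0,"dy":0,"dz":-15,"turn":0},{"fingers":-1,"dx":0,"dy":0,"dz":-15,"turn":0},{"fingers":-1,"dx":0,"dy":0,"dz":0,"turn":0}]'

```text
clock: 4.58
position: [0.5067, 0.1232, 0.1503]
ee_rot: [-0.003, 1.0, 0.018, 0.016]
contact_force: [-0.6, 0.5, 0.5]
width: 0.0854
```

```bash
cat >> m.py <<'E'
def full(st):
    tell(st); q=np.array(st["ee_rot"]); M=R.from_quat(q[[1,2,3,0]]).as_matrix(); print("toolz",np.round(M[:,2],4),"q",np.round(st["qpos"],4),"qd",np.round(st["qd"],3))
E
python3 -c "
from m import *
full(get_state()); get_image('top'); full(get_state())"
```

```text
t 4.58 pos [0.5067 0.1232 0.1503] yaw 0.0358 F [-0.6  0.5  0.5] w 0.0854
toolz [ 0.031   0.007  -0.9995] q [0.1024 0.251  1.7856 0.0043 1.0734 0.0646] qd [-0.007 -0.023 -0.038  0.001  0.031 -0.001]
t 4.63 pos [0.5074 0.1233 0.1515] yaw 0.0358 F [-0.4  0.8 -0.3] w 0.0853
toolz [ 0.0327  0.0071 -0.9994] q [0.1025 0.2501 1.7838 0.0043 1.0745 0.0646] qd [ 0.004 -0.016 -0.031  0.001  0.013 -0.001]
```

Request:
play_rows --series '[{"fingers":-1,"dx":0,"dy":0,"dz":0,"turn":0},{"fingers":-1,"dx":0,"dy":0,"dz":0,"turn":0},{"fingers":-1,"dx":0,"dy":0,"dz":0,"turn":0}]'

```text
clock: 4.88
position: [0.5087, 0.123, 0.1533]
ee_rot: [-0.003, 1.0, 0.018, 0.018]
contact_force: [-0.8, -0.3, -0.4]
width: 0.0857
```

```bash
python3 -c "
from m import *
full(get_state())"
```

```text
t 4.88 pos [0.5087 0.123  0.1533] yaw 0.0349 F [-0.8 -0.3 -0.4] w 0.0857
toolz [ 0.0351  0.0074 -0.9994] q [0.1016 0.2488 1.7805 0.0043 1.0766 0.0646] qd [-0.002 -0.007 -0.012 -0.     0.007  0.   ]
```

Request:
play_rows --series '[{"fingers":-1,"dx":-1,"dy":0,"dz":-5,"turn":0},{"fingers":-1,"dx":-1,"dy":0,"dz":-5,"turn":0},{"fingers":-1,"dx":-1,"dy":0,"dz":-5,"turn":0},{"fingers":-1,"dx":-1,"dy":0,"dz":-5,"turn":0},{"fingers":-1,"dx":-1,"dy":0,"dz":-5,"turn":0},{"fingers":-1,"dx":-1,"dy":0,"dz":-5,"turn":0}]'

```text
clock: 5.38
position: [0.5037, 0.1233, 0.1231]
ee_rot: [-0.004, 1.0, 0.018, 0.02]
contact_force: [1.0, -0.5, -0.2]
width: 0.0855
```

```bash
python3 -c "
from m import *
full(get_state())"
```

```text
t 5.38 pos [0.5037 0.1233 0.1231] yaw 0.0352 F [ 1.  -0.5 -0.2] w 0.0855
toolz [ 0.0403  0.008  -0.9992] q [0.1033 0.2706 1.8371 0.0046 0.9929 0.0656] qd [ 0.004  0.055  0.123  0.002 -0.171  0.001]
```

Tilt builds up at about 1° per 100 mm of descent and should mostly reverse on the way up, which is acceptable. I'll continue down slowly.

Request:
play_rows --series '[{"fingers":-1,"dx":0,"dy":1,"dz":-6,"turn":0},{"fingers":-1,"dx":-1,"dy":1,"dz":-6,"turn":0},{"fingers":-1,"dx":0,"dy":0,"dz":-6,"turn":0},{"fingers":-1,"dx":-1,"dy":0,"dz":-6,"turn":0},{"fingers":-1,"dx":0,"dy":0,"dz":-6,"turn":0},{"fingers":-1,"dx":-1,"dy":0,"dz":-6,"turn":0},{"fingers":-1,"dx":0,"dy":0,"dz":-6,"turn":0},{"fingers":-1,"dx":0,"dy":0,"dz":-6,"turn":0},{"fingers":-1,"dx":0,"dy":0,"dz":-6,"turn":0},{"fingers":-1,"dx":0,"dy":0,"dz":-5,"turn":0},{"fingers":-1,"dx":0,"dy":0,"dz":-4,"turn":0}]'

```text
clock: 6.3
position: [0.4993, 0.1255, 0.0519]
ee_rot: [-0.004, 1.0, 0.018, 0.019]
contact_force: [0.4, 0.2, -1.1]
width: 0.0853
```

```bash
python3 -c "
from m import *
full(get_state())"; python3 jarw.py w4.png
```

```text
t 6.3 pos [0.4993 0.1255 0.0519] yaw 0.0353 F [ 0.4  0.2 -1.1] w 0.0853
toolz [ 0.0377  0.0078 -0.9993] q [0.1085 0.3546 1.933  0.005  0.8157 0.0698] qd [-0.001  0.075  0.06  -0.002 -0.134 -0.001]
t 6.3 pos [0.4993 0.1255 0.0519] yaw 0.0353 F [ 0.4  0.2 -1.1] w 0.0853
[277.28688079 316.68865932]
0.86 [279.8, 286.2] (210, 200, 144, 162) (array([0.50312994, 0.12330018]), np.float64(0.11901682615280151))
```

View pics/w4.png

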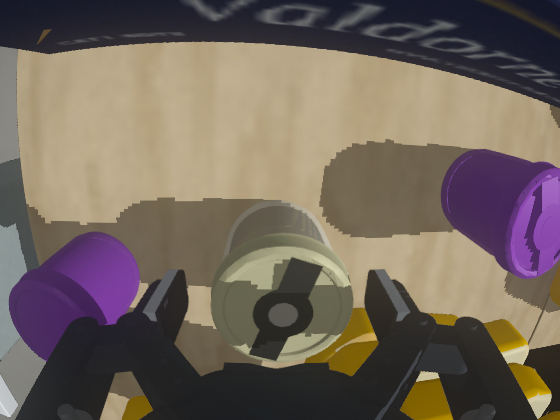

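The jar sits between the open pads, hub at (284,315) and about 2–3 mm off-centre in x. I'll nudge over and close.

Request:
play_rows --series '[{"fingers":-1,"dx":2,"dy":0,"dz":0,"turn":0},{"fingers":-0.7,"dx":0,"dy":0,"dz":0,"turn":0},{"fingers":-0.6,"dx":0,"dy":0,"dz":0,"turn":0},{"fingers":-0.5,"dx":0,"dy":0,"dz":0,"turn":0},{"fingers":-0.4,"dx":0,"dy":0,"dz":0,"turn":0},{"fingers":0,"dx":0,"dy":0,"dz":0,"turn":0},{"fingers":1,"dx":0,"dy":0,"dz":0,"turn":0},{"fingers":1,"dx":0,"dy":0,"dz":0,"turn":0},{"fingers":1,"dx":0,"dy":0,"dz":0,"turn":0}]' --squeeze 35

```text
clock: 7.15
position: [0.5018, 0.1256, 0.0528]
ee_rot: [-0.004, 1.0, 0.018, 0.019]
contact_force: [0.3, -0.6, -1.1]
width: 0.0616
```

```bash
python3 -c "
from m import *
full(get_state())"
```

```text
t 7.15 pos [0.5018 0.1256 0.0528] yaw 0.0353 F [ 0.3 -0.6 -1.1] w 0.0616
toolz [ 0.0387  0.0079 -0.9992] q [0.1081 0.3558 1.9275 0.005  0.819  0.0694] qd [ 0.001 -0.001 -0.001  0.001 -0.001 -0.   ]
```

Request:
play_rows --series '[{"fingers":1,"dx":0,"dy":0,"dz":6,"turn":0},{"fingers":1,"dx":0,"dy":0,"dz":12,"turn":0},{"fingers":1,"dx":0,"dy":0,"dz":16,"turn":0},{"fingers":1,"dx":0,"dy":0,"dz":16,"turn":0},{"fingers":1,"dx":0,"dy":0,"dz":16,"turn":0},{"fingers":1,"dx":0,"dy":0,"dz":16,"turn":0},{"fingers":1,"dx":0,"dy":0,"dz":16,"turn":0},{"fingers":1,"dx":0,"dy":0,"dz":16,"turn":0},{"fingers":1,"dx":0,"dy":0,"dz":16,"turn":0},{"fingers":1,"dx":0,"dy":0,"dz":16,"turn":0},{"fingers":1,"dx":0,"dy":0,"dz":16,"turn":0},{"fingers":1,"dx":0,"dy":0,"dz":16,"turn":0},{"fingers":1,"dx":0,"dy":0,"dz":16,"turn":0},{"fingers":1,"dx":0,"dy":0,"dz":16,"turn":0},{"fingers":1,"dx":0,"dy":0,"dz":16,"turn":0},{"fingers":1,"dx":0,"dy":0,"dz":10,"turn":0},{"fingers":1,"dx":0,"dy":0,"dz":5,"turn":0},{"fingers":1,"dx":0,"dy":0,"dz":0,"turn":0}]'

```text
clock: 8.65
position: [0.4926, 0.1247, 0.3071]
ee_rot: [-0.003, 1.0, 0.018, 0.014]
contact_force: [0.1, 0.3, -2.2]
width: 0.0618
```

```bash
python3 -c "
from m import *
full(get_state())"
```

```text
t 8.65 pos [0.4926 0.1247 0.3071] yaw 0.0355 F [ 0.1  0.3 -2.2] w 0.0618
toolz [ 0.0277  0.0067 -0.9996] q [0.1083 0.1273 1.5407 0.0037 1.4454 0.0723] qd [-0.001 -0.003  0.009  0.     0.001  0.001]
```

Request:
play_rows --series '[{"fingers":1,"dx":0,"dy":-10,"dz":0,"turn":0},{"fingers":1,"dx":0,"dy":-20,"dz":0,"turn":0},{"fingers":1,"dx":0,"dy":-22,"dz":0,"turn":0},{"fingers":1,"dx":0,"dy":-22,"dz":0,"turn":0},{"fingers":1,"dx":0,"dy":-22,"dz":0,"turn":0},{"fingers":1,"dx":0,"dy":-22,"dz":0,"turn":0},{"fingers":1,"dx":0,"dy":-22,"dz":0,"turn":0},{"fingers":1,"dx":0,"dy":-22,"dz":0,"turn":0},{"fingers":1,"dx":0,"dy":-22,"dz":0,"turn":0},{"fingers":1,"dx":0,"dy":-22,"dz":0,"turn":0},{"fingers":1,"dx":0,"dy":-22,"dz":0,"turn":0},{"fingers":1,"dx":0,"dy":-22,"dz":0,"turn":0},{"fingers":1,"dx":0,"dy":-22,"dz":0,"turn":0},{"fingers":1,"dx":0,"dy":-22,"dz":0,"turn":0},{"fingers":1,"dx":0,"dy":-22,"dz":0,"turn":0},{"fingers":1,"dx":0,"dy":-22,"dz":0,"turn":0},{"fingers":1,"dx":0,"dy":-15,"dz":0,"turn":0},{"fingers":1,"dx":0,"dy":-5,"dz":0,"turn":0},{"fingers":1,"dx":0,"dy":0,"dz":0,"turn":0}]'

```text
clock: 10.23
position: [0.4737, -0.2591, 0.2858]
ee_rot: [-0.006, 1.0, 0.018, -0.006]
contact_force: [0.7, 0.3, -1.9]
width: 0.0618
```

```bash
python3 - <<'E'
from m import *
st=get_state(); full(st); W=get_image("wrist"); save(W,"w5.png")
for p in ([.483,-.233,.034],[.486,-.318,.125],[.489,-.4,.083]): print(proj(W,p,st))
E
```

```text
t 10.23 pos [ 0.4737 -0.2591  0.2858] yaw 0.0354 F [ 0.7  0.3 -1.9] w 0.0618
toolz [-0.0124  0.0124 -0.9998] q [-0.6312  0.2102  1.4878  0.0027  1.4609 -0.6669] qd [-0.02   0.009  0.018  0.004  0.001 -0.005]
[285.98889624 155.35038632]
[286.7995759  253.98218103]
[285.3355221 299.8171838]
```

View pics/w5.png

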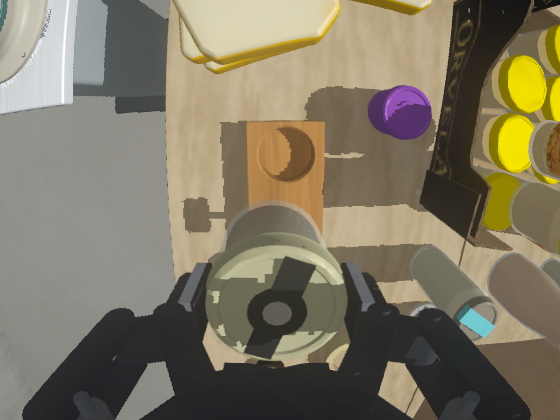

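The pocket rim circle is centred at about (286,153) and the carrier edges run parallel to the image columns, so yaw is aligned. The held lid hub is at (277,313) and the tall taped jar stands to the right at (468,320).

```bash
python3 - <<'E'
from m import *
st=get_state(); W=get_image("wrist"); tell(st)
print("pocket",at_z(W,(286,153),.034,st),"hub",at_z(W,(277,313),st["position"][2]+.0222,st))
for uv in((257,153),(315,153),(286,124),(286,182),(247,121),(325,121),(248,200),(324,230)): print(uv,np.round(at_z(W,uv,.034,st),4))
g=cv2.cvtColor(W["pixels"],cv2.COLOR_RGB2GRAY); up=cv2.resize(g[110:200,235:340],None,fx=6,fy=6,interpolation=cv2.INTER_CUBIC)
E=cv2.Canny(up,40,100); pts=np.argwhere(E)[:,::-1]/6+[235,110]
X=np.array([at_z(W,p,.034,st)[:2] for p in pts])
best=max(((np.sum(abs(np.hypot(*(X-[cx,cy]).T)-.033)<.0008),cx,cy) for cx in np.arange(.472,.494,.0005) for cy in np.arange(-.245,-.222,.0005))); print("hough",best)
T=get_image("top"); print("pocket in top",proj(T,[.483,-.233,.034]))
h=min((m for m in masks_of(T,"carrier")),key=lambda m:-m["p"]); print(cv2.boundingRect(h["region"].astype(np.uint8)))
save(T,"t2.png",(300,190,460,290),5)
E
```

```text
t 10.28 pos [ 0.4735 -0.2584  0.2857] yaw 0.0359 F [ 0.1 -0.1 -2.8] w 0.062
pocket [ 0.48262919 -0.22936451  0.034     ] hub [ 0.47577138 -0.25831986  0.30791361]
(257, 153) [ 0.4483 -0.2306  0.034 ]
(315, 153) [ 0.5171 -0.2278  0.034 ]
(286, 124) [ 0.4812 -0.1949  0.034 ]
(286, 182) [ 0.4841 -0.2646  0.034 ]
(247, 121) [ 0.4355 -0.1928  0.034 ]
(325, 121) [ 0.5268 -0.1889  0.034 ]
(248, 200) [ 0.4384 -0.289   0.034 ]
(324, 230) [ 0.5352 -0.3247  0.034 ]
hough (np.int64(104), np.float64(0.4785), np.float64(-0.22349999999999998))
pocket in top [338.63222194 242.90428876]
(319, 223, 116, 43)
```

View pics/t2.png

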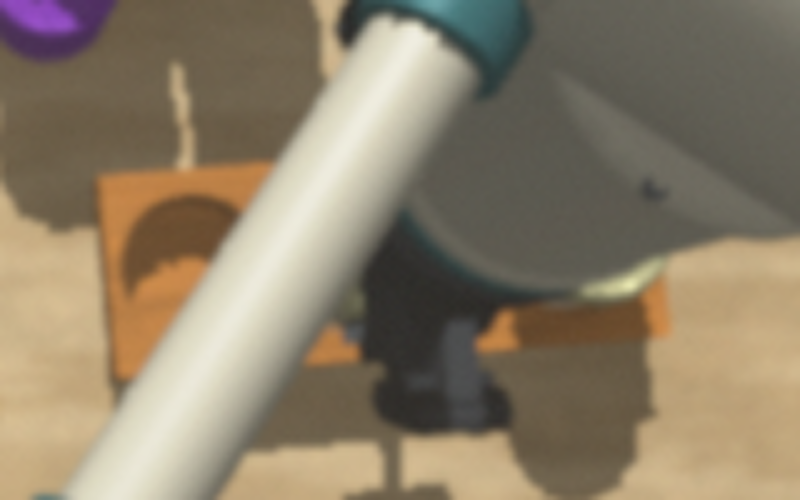

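```bash
cat > fitc.py <<'E'
from m import *
def omask(bgr):
    h=cv2.cvtColor(bgr,cv2.COLOR_BGR2HSV).astype(int); return (h[...,0]>=7)&(h[...,0]<=15)&(h[...,1]>135)&(h[...,2]>50)
def box(im,p,st=None):
    c,s=np.cos(p[2]),np.sin(p[2]); pts=[]
    for x in np.linspace(-.046,.046,5):
        for y in np.linspace(-.125,.125,9):
            for z in (0,.034): pts.append(proj(im,[p[0]+c*x-s*y,p[1]+s*x+c*y,z],st))
    h=cv2.convexHull(np.array(pts,np.float32)); m=np.zeros((1680,2240),np.uint8); cv2.fillConvexPoly(m,np.round(h*4+1.5).astype(np.int32),1)
    return cv2.resize(m.astype(np.float32),(560,420),interpolation=cv2.INTER_AREA)
def fit(views,p0):
    def cost(p): return sum((abs(box(im,p,st)-M)*k).sum()/s for im,M,k,st,s in views)
    sx=[p0]+[np.add(p0,d) for d in ([.006,0,0],[0,.006,0],[0,0,.05])]
    o=minimize(cost,p0,method="Nelder-Mead",options=dict(initial_simplex=sx,xatol=1e-4,fatol=1e-5)); return o.x,o.fun
E
python3 - <<'E'
from fitc import *
T=get_image("top");S=get_image("side");st=get_state();W=get_image("wrist")
def view(im,bgr,roi,st,s):
    M=np.zeros((420,560),np.uint8); x0,y0,x1,y1=roi; M[y0:y1,x0:x1]=omask(bgr)[y0:y1,x0:x1]
    n,L,sx,_=cv2.connectedComponentsWithStats(M); M=(L==1+np.argmax(sx[1:,4])).astype(np.uint8)
    k=np.zeros((420,560)); k[y0:y1,x0:x1]=1
    # ignore all inner holes/non-outline clutter: pixels well inside
    return M,k
vs=[]
for im,n,roi,s,s1,ig in((T,"top0.png",(300,205,450,285),None,1,lambda i:i),(S,"side0.png",(185,120,305,215),None,1,0),(W,"w5.png",(225,100,345,200),st,1,0)):
    b=cv2.imread("pics/"+n) if n!="w5.png" else W["pixels"][:,:,::-1].copy()
    M,k=view(im,b,roi,s,s1); M=cv2.morphologyEx(M,cv2.MORPH_CLOSE,np.ones((5,5)))
    # fill pocket
    cs,_=cv2.findContours(M,cv2.RETR_EXTERNAL,cv2.CHAIN_APPROX_NONE); cv2.drawContours(M,cs,-1,1,-1)
    for c,z0,z1,r in(([.489,-.4],.03,.083,.036),([.486,-.318],.03,.125,.03)):
        k[hull(im,c,z0,z1,r,s)>0]=0
    k[hull(im,[.483,-.233],.008,.034,.036,s)>0]=0
    vs.append((im,M.astype(np.float32),k,s,M.sum())); print(n,M.sum())
p0=[.486,-.318,.044+np.pi]
for v in(vs[:1],vs[1:2],vs[2:],vs[:2],vs):
    p,c=fit(v,p0); print(np.round(p,4),round(p[2]-np.pi,4),"cost",round(c,3),"pocket",np.round([p[0]+np.sin(p[2])*.085,p[1]-np.cos(p[2])*.085],4),"packed",np.round([p[0]-np.sin(p[2])*.085,p[1]+np.cos(p[2])*.085],4))
E
```

```text
top0.png 3640
side0.png 2443
w5.png 1251
[ 0.486  -0.319   3.1887] 0.0471 cost 0.035 pocket [ 0.482  -0.2341] packed [ 0.49   -0.4039]
[ 0.4828 -0.3199  3.1719] 0.0303 cost 0.076 pocket [ 0.4802 -0.2349] packed [ 0.4854 -0.4048]
[ 0.546  -0.434   3.4689] 0.3273 cost 0.0 pocket [ 0.5187 -0.3535] packed [ 0.5733 -0.5145]
[ 0.4853 -0.3188  3.185 ] 0.0434 cost 0.136 pocket [ 0.4817 -0.2339] packed [ 0.489  -0.4037]
[ 0.4863 -0.353   3.1766] 0.035 cost 2.04 pocket [ 0.4833 -0.2681] packed [ 0.4892 -0.438 ]
```

Top and side fits agree on the pocket at about (0.482, -0.234), yaw 0.044. The wrist camera shows its usual far-range bias in y. I'll move over the pocket and go partway down.

Request:
play_rows --series '[{"fingers":1,"dx":4,"dy":10,"dz":0,"turn":0},{"fingers":1,"dx":4,"dy":10,"dz":0,"turn":0.008},{"fingers":1,"dx":0,"dy":4,"dz":-5,"turn":0},{"fingers":1,"dx":0,"dy":0,"dz":-12,"turn":0},{"fingers":1,"dx":0,"dy":0,"dz":-12,"turn":0},{"fingers":1,"dx":0,"dy":0,"dz":-12,"turn":0},{"fingers":1,"dx":0,"dy":0,"dz":-12,"turn":0},{"fingers":1,"dx":0,"dy":0,"dz":-12,"turn":0},{"fingers":1,"dx":0,"dy":0,"dz":-12,"turn":0},{"fingers":1,"dx":0,"dy":0,"dz":-12,"turn":0},{"fingers":1,"dx":0,"dy":0,"dz":-12,"turn":0},{"fingers":1,"dx":0,"dy":0,"dz":-12,"turn":0},{"fingers":1,"dx":0,"dy":0,"dz":-12,"turn":0},{"fingers":1,"dx":0,"dy":0,"dz":-6,"turn":0},{"fingers":1,"dx":0,"dy":0,"dz":0,"turn":0},{"fingers":1,"dx":0,"dy":0,"dz":0,"turn":0}]'

```text
clock: 11.92
position: [0.4852, -0.2144, 0.1504]
ee_rot: [-0.007, 0.999, 0.033, -0.003]
contact_force: [-0.1, 0.2, -1.7]
width: 0.0618
```

```bash
python3 -c "
from m import *
full(get_state())"
```

```text
t 11.92 pos [ 0.4852 -0.2144  0.1504] yaw 0.0658 F [-0.1  0.2 -1.7] w 0.0618
toolz [-0.0068  0.0132 -0.9999] q [-0.5524  0.2848  1.7352  0.0085  1.1343 -0.6218] qd [ 0.012  0.003  0.011  0.001 -0.004  0.003]
```

Request:
play_rows --series '[{"fingers":1,"dx":-1,"dy":-5,"dz":0,"turn":-0.008},{"fingers":1,"dx":-1,"dy":-5,"dz":0,"turn":-0.008},{"fingers":1,"dx":0,"dy":-3,"dz":-5,"turn":0},{"fingers":1,"dx":0,"dy":0,"dz":-8,"turn":0},{"fingers":1,"dx":0,"dy":0,"dz":-8,"turn":0},{"fingers":1,"dx":0,"dy":0,"dz":-8,"turn":0},{"fingers":1,"dx":0,"dy":0,"dz":-6,"turn":0},{"fingers":1,"dx":0,"dy":0,"dz":0,"turn":0},{"fingers":1,"dx":0,"dy":0,"dz":0,"turn":0}]'

```text
clock: 12.67
position: [0.4842, -0.2297, 0.114]
ee_rot: [-0.005, 1.0, 0.024, -0.001]
contact_force: [0.7, 0.3, -1.7]
width: 0.0617
```

```bash
python3 -c "
from m import *
full(get_state())"
```

```text
t 12.67 pos [ 0.4842 -0.2297  0.114 ] yaw 0.0477 F [ 0.7  0.3 -1.7] w 0.0617
toolz [-0.0026  0.0106 -0.9999] q [-0.5778  0.3262  1.7771  0.0086  1.0462 -0.6298] qd [ 0.     0.014  0.017  0.    -0.008  0.   ]
```

Request:
play_rows --series '[{"fingers":1,"dx":0,"dy":-2,"dz":-2,"turn":0},{"fingers":1,"dx":0,"dy":-2,"dz":-4,"turn":0},{"fingers":1,"dx":0,"dy":0,"dz":-4,"turn":0},{"fingers":1,"dx":0,"dy":0,"dz":0,"turn":0},{"fingers":1,"dx":0,"dy":0,"dz":0,"turn":0}]'

```text
clock: 13.08
position: [0.4846, -0.2342, 0.1031]
ee_rot: [-0.005, 1.0, 0.024, -0.001]
contact_force: [1.0, -0.5, -1.8]
width: 0.062
```

```bash
python3 - <<'E'
from m import *
st=get_state(); full(st); W=get_image("wrist"); S=get_image("side")
P=np.array(st["position"]); q=np.array(st["ee_rot"]); M=R.from_quat(q[[1,2,3,0]]).as_matrix()
ax=np.array([-.041,.003,-1])  # jar axis, down
def draw(im,bgr,s,off,c,r,col):
    for t in np.linspace(0,2*np.pi,90):
        u=(proj(im,[c[0]+r*np.cos(t),c[1]+r*np.sin(t),c[2]],st if "hand_eye" in im else None)-off)*s
        cv2.circle(bgr,tuple(int(v) for v in u),0,col,-1)
out=[]
for im,(x0,y0,x1,y1),s in((W,(190,130,380,330),2),(S,(210,100,310,205),4)):
    b=cv2.resize(im["pixels"][y0:y1,x0:x1,::-1],None,fx=s,fy=s,interpolation=cv2.INTER_CUBIC)
    draw(im,b,s,np.array([x0,y0]),(.482,-.234,.034),.033,(0,255,0))
    draw(im,b,s,np.array([x0,y0]),P+ax*.0528,.0295,(255,0,255))
    out.append(b[:400])
cv2.imwrite("pics/c6.png",np.hstack(out))
E
```

```text
t 13.08 pos [ 0.4846 -0.2342  0.1031] yaw 0.048 F [ 1.  -0.5 -1.8] w 0.062
toolz [-0.0021  0.0103 -0.9999] q [-0.5843  0.3407  1.7867  0.0087  1.0217 -0.6369] qd [-0.001  0.007  0.004  0.002 -0.004 -0.   ]
```

View pics/c6.png

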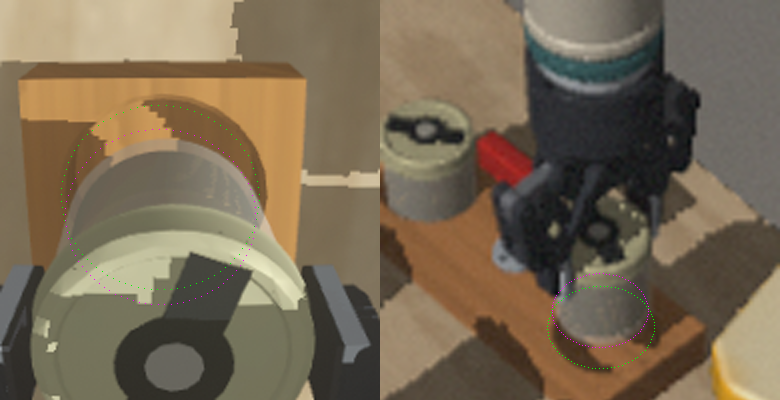

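In the composite, the jar's base outline matches the model in the side view. In the wrist view it is centred on the pocket columns (165 against about 164), and the rim's near edge matches at row 96. I'll lower it gently.

Request:
play_rows --series '[{"fingers":1,"dx":0,"dy":0.5,"dz":-3,"turn":0},{"fingers":1,"dx":0,"dy":0,"dz":-4,"turn":0},{"fingers":1,"dx":0,"dy":0,"dz":-4,"turn":0},{"fingers":1,"dx":0,"dy":0,"dz":-4,"turn":0},{"fingers":1,"dx":0,"dy":0,"dz":-3,"turn":0},{"fingers":1,"dx":0,"dy":0,"dz":-3,"turn":0},{"fingers":1,"dx":0,"dy":0,"dz":-3,"turn":0},{"fingers":1,"dx":0,"dy":0,"dz":0,"turn":0}]'

```text
clock: 13.85
position: [0.4847, -0.2334, 0.077]
ee_rot: [-0.005, 1.0, 0.024, -0.001]
contact_force: [0.5, 0.4, -1.5]
width: 0.0618
```

```bash
python3 -c "
from m import *
full(get_state())"
```

```text
t 13.85 pos [ 0.4847 -0.2334  0.077 ] yaw 0.0484 F [ 0.5  0.4 -1.5] w 0.0618
toolz [-0.0015  0.01   -0.9999] q [-0.5831  0.3697  1.8199  0.0092  0.9588 -0.6367] qd [-0.001  0.002 -0.001 -0.     0.001  0.   ]
```

Bottom is now about 10 mm inside the pocket with no contact force. Continuing.

Request:
play_rows --series '[{"fingers":1,"dx":0,"dy":0,"dz":-3,"turn":0},{"fingers":1,"dx":0,"dy":0,"dz":-3,"turn":0},{"fingers":1,"dx":0,"dy":0,"dz":-3,"turn":0},{"fingers":1,"dx":0,"dy":0,"dz":-2,"turn":0},{"fingers":1,"dx":0,"dy":0,"dz":0,"turn":0}]'

```text
clock: 14.27
position: [0.4849, -0.2335, 0.0648]
ee_rot: [-0.005, 1.0, 0.024, -0.001]
contact_force: [-1.2, 0.0, -1.8]
width: 0.0617
```

```bash
python3 -c "
from m import *
full(get_state())"
```

```text
t 14.27 pos [ 0.4849 -0.2335  0.0648] yaw 0.0484 F [-1.2  0.  -1.8] w 0.0617
toolz [-0.0014  0.0099 -1.    ] q [-0.5831  0.3846  1.8338  0.0093  0.9298 -0.6371] qd [-0.001  0.    -0.     0.001 -0.001 -0.001]
```

Request:
play_rows --series '[{"fingers":1,"dx":0,"dy":0,"dz":-1.5,"turn":0},{"fingers":1,"dx":0,"dy":0,"dz":-1.5,"turn":0},{"fingers":1,"dx":0,"dy":0,"dz":0,"turn":0}]'

```text
clock: 14.52
position: [0.4851, -0.2337, 0.0619]
ee_rot: [-0.005, 1.0, 0.024, -0.0]
contact_force: [-0.9, -0.1, -1.6]
width: 0.0617
```

Request:
play_rows --series '[{"fingers":1,"dx":0,"dy":0,"dz":-1,"turn":0},{"fingers":1,"dx":0,"dy":0,"dz":-1,"turn":0},{"fingers":1,"dx":0,"dy":0,"dz":0,"turn":0}]'

```text
clock: 14.77
position: [0.4852, -0.234, 0.0622]
ee_rot: [-0.004, 1.0, 0.024, 0.0]
contact_force: [-0.2, -0.2, -3.1]
width: 0.0615
```

Request:
play_rows --series '[{"fingers":1,"dx":0,"dy":0,"dz":-2,"turn":0},{"fingers":1,"dx":0,"dy":0,"dz":-2,"turn":0}]'

```text
clock: 14.93
position: [0.4852, -0.2342, 0.0615]
ee_rot: [-0.004, 1.0, 0.024, 0.001]
contact_force: [-6.0, 2.5, 20.5]
width: 0.0618
```

```bash
python3 -c "
from m import *
full(get_state())"
```

```text
t 14.93 pos [ 0.4852 -0.2342  0.0615] yaw 0.049 F [-6.   2.5 20.5] w 0.0618
toolz [ 0.001   0.0073 -1.    ] q [-0.5832  0.388   1.8387  0.0084  0.918  -0.6373] qd [ 0.002 -0.002  0.007 -0.001 -0.014 -0.002]
```

The jar is on the floor: contact at TCP 0.0615 puts its underside at about 8.5 mm. Releasing gently.

Request:
play_rows --series '[{"fingers":1,"dx":0,"dy":0,"dz":0,"turn":0},{"fingers":1,"dx":0,"dy":0,"dz":0,"turn":0},{"fingers":-0.55,"dx":0,"dy":0,"dz":0,"turn":0},{"fingers":-0.7,"dx":0,"dy":0,"dz":0,"turn":0},{"fingers":-1,"dx":0,"dy":0,"dz":0,"turn":0},{"fingers":-1,"dx":0,"dy":0,"dz":0,"turn":0},{"fingers":-1,"dx":0,"dy":0,"dz":0,"turn":0},{"fingers":-1,"dx":0,"dy":0,"dz":0,"turn":0}]'

```text
clock: 15.6
position: [0.4864, -0.2348, 0.0619]
ee_rot: [-0.003, 1.0, 0.024, 0.002]
contact_force: [-0.1, -0.3, -0.2]
width: 0.0852
```

Request:
play_rows --series '[{"fingers":-1,"dx":0,"dy":0,"dz":4,"turn":0},{"fingers":-1,"dx":0,"dy":0,"dz":8,"turn":0},{"fingers":-1,"dx":0,"dy":0,"dz":12,"turn":0},{"fingers":-1,"dx":0,"dy":0,"dz":12,"turn":0},{"fingers":-1,"dx":0,"dy":0,"dz":12,"turn":0},{"fingers":-1,"dx":0,"dy":0,"dz":12,"turn":0},{"fingers":-1,"dx":0,"dy":0,"dz":12,"turn":0},{"fingers":-1,"dx":0,"dy":0,"dz":12,"turn":0},{"fingers":-1,"dx":0,"dy":0,"dz":12,"turn":0},{"fingers":-1,"dx":0,"dy":0,"dz":12,"turn":0},{"fingers":-1,"dx":0,"dy":0,"dz":12,"turn":0},{"fingers":-1,"dx":0,"dy":0,"dz":8,"turn":0},{"fingers":-1,"dx":0,"dy":0,"dz":0,"turn":0},{"fingers":-1,"dx":0,"dy":0,"dz":0,"turn":0}]'

```text
clock: 16.77
position: [0.4864, -0.2347, 0.2043]
ee_rot: [-0.001, 1.0, 0.024, 0.005]
contact_force: [0.2, -0.3, -0.6]
width: 0.0853
```

```bash
python3 - <<'E'
from m import *
st=get_state(); full(st); W=get_image("wrist"); S=get_image("side")
r=red(W); n,L,s,c=cv2.connectedComponentsWithStats(r.astype(np.uint8))
for i in range(1,n):
    if s[i,4]>40: print("redW",s[i],c[i],at_z(W,c[i],.125,st))
print(proj(W,[.4855,-.3185,.125],st))
r=red(S); n,L,s,c=cv2.connectedComponentsWithStats(r.astype(np.uint8))
for i in range(1,n):
    if s[i,4]>20: print("redS",s[i],c[i])
a=cv2.resize(W["pixels"][:,:,::-1],None,fx=.85,fy=.85); b=cv2.resize(S["pixels"][90:220,190:310,::-1],None,fx=2.7,fy=2.746)
cv2.imwrite("pics/c7.png",np.hstack([a,b[:357]]))
E
```

```text
t 16.77 pos [ 0.4864 -0.2347  0.2043] yaw 0.0489 F [ 0.2 -0.3 -0.6] w 0.0853
toolz [ 0.0091  0.0023 -1.    ] q [-0.5831  0.2445  1.6469  0.0073  1.2439 -0.6344] qd [ 0.    -0.013 -0.016 -0.001  0.007 -0.001]
redW [262 288  16  53 716] [269.89804469 316.57541899] [ 0.48752516 -0.31255052  0.125     ]
[267.09184392 322.27317706]
redS [235 135  13  16  70] [240.11428571 141.24285714]
```

View pics/c7.png

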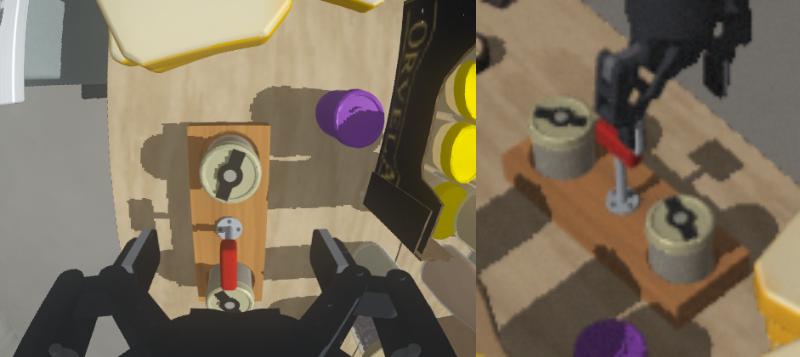

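Both jars stand upright in their pockets (lids at about (230,173) and (230,300) in the left half). The handle is red and vertical in the image, so it is aligned with the tool, and tilt is only 0.5°. Moving over the handle.

Request:
play_rows --series '[{"fingers":-1,"dx":0,"dy":-6,"dz":0,"turn":0},{"fingers":-1,"dx":0,"dy":-10,"dz":0,"turn":0},{"fingers":-1,"dx":0,"dy":-12,"dz":0,"turn":0},{"fingers":-1,"dx":0,"dy":-12,"dz":0,"turn":0},{"fingers":-1,"dx":0,"dy":-12,"dz":0,"turn":0},{"fingers":-1,"dx":0,"dy":-12,"dz":0,"turn":0},{"fingers":-1,"dx":0,"dy":-8,"dz":0,"turn":0},{"fingers":-1,"dx":0,"dy":-5,"dz":0,"turn":0},{"fingers":-1,"dx":0,"dy":-2,"dz":0,"turn":0},{"fingers":-1,"dx":0,"dy":0,"dz":0,"turn":0},{"fingers":-1,"dx":0,"dy":0,"dz":0,"turn":0}]'

```text
clock: 17.78
position: [0.484, -0.3242, 0.1991]
ee_rot: [-0.003, 1.0, 0.023, 0.001]
contact_force: [1.1, -0.6, 0.7]
width: 0.0857
```

```bash
cat > hw.py <<'E'
from m import *
st=get_state(); full(st); W=get_image("wrist"); S=get_image("side"); T=get_image("top")
for im,nm in((W,"W"),(S,"S"),(T,"T")):
    r=red(im); n,L,s,c=cv2.connectedComponentsWithStats(r.astype(np.uint8))
    for i in range(1,n):
        if s[i,4]>20: print("red",nm,s[i],np.round(c[i],1),np.round(at_z(im,c[i],.113,st),4))
def jarfit(im,uv,s):
    for m in masks_of(im,"packed_jar"): print(" jar",round(m["p"],2),np.round(m["xy"]),np.round(at_z(im,m["xy"],.06,s)[:2],3))
jarfit(T,0,None); jarfit(S,0,None)
# handle bar ends in W at z=.125
r=red(W); n,L,s,c=cv2.connectedComponentsWithStats(r.astype(np.uint8)); k=1+np.argmax(s[1:,4]); v,u=np.nonzero(L==k)
P=np.array([at_z(W,(a,b),.125,st)[:2] for a,b in zip(u,v)]); d=np.linalg.svd(P-P.mean(0))[2][0]; print("bar yaw",np.arctan2(-d[0]*np.sign(d[1]),abs(d[1])),"len",np.ptp(P[:,1]),"wid",np.ptp(P[:,0]),"yrange",P[:,1].min(),P[:,1].max())
E
python3 hw.py
```

```text
t 17.78 pos [ 0.484  -0.3242  0.1991] yaw 0.0458 F [ 1.1 -0.6  0.7] w 0.0857
toolz [ 0.0018  0.0065 -1.    ] q [-0.7134  0.315   1.5578  0.0064  1.2716 -0.7611] qd [-0.006  0.001 -0.002  0.004  0.004 -0.001]
red W [ 269  179   21   70 1283] [279.  214.4] [ 0.4875 -0.3179  0.113 ]
red S [235 133  14  18 103] [241.4 140.9] [ 0.4851 -0.3195  0.113 ]
red T [374 234  22   7 111] [384.  236.6] [ 0.4872 -0.3174  0.113 ]
 jar 0.59 [266. 177.] [ 0.485 -0.228]
 jar 0.58 [223. 139.] [ 0.486 -0.398]
 jar 0.26 [148. 162.] [ 0.676 -0.453]
bar yaw 0.04648551128879659 len 0.04915091531212756 wid 0.014739978652744345 yrange -0.3386177479966737 -0.28946683268454615
```

Request:
play_rows --series '[{"fingers":-1,"dx":1,"dy":2.5,"dz":0,"turn":0},{"fingers":-1,"dx":1,"dy":2,"dz":0,"turn":0},{"fingers":-1,"dx":0,"dy":0,"dz":-5,"turn":0},{"fingers":-1,"dx":0,"dy":0,"dz":-8,"turn":0},{"fingers":-1,"dx":0,"dy":0,"dz":-8,"turn":0},{"fingers":-1,"dx":0,"dy":0,"dz":-8,"turn":0},{"fingers":-1,"dx":0,"dy":0,"dz":-8,"turn":0},{"fingers":-1,"dx":0,"dy":0,"dz":-8,"turn":0},{"fingers":-1,"dx":0,"dy":0,"dz":-5,"turn":0},{"fingers":-1,"dx":0,"dy":0,"dz":0,"turn":0},{"fingers":-1,"dx":0,"dy":0,"dz":0,"turn":0}]'

```text
clock: 18.95
position: [0.4855, -0.3163, 0.1424]
ee_rot: [-0.004, 1.0, 0.024, -0.0]
contact_force: [0.6, 0.1, 0.1]
width: 0.0857
```

```bash
python3 hw.py
```

```text
t 18.95 pos [ 0.4855 -0.3163  0.1424] yaw 0.0488 F [0.6 0.1 0.1] w 0.0857
toolz [-5.0e-04  8.6e-03 -1.0e+00] q [-0.7013  0.3566  1.6457  0.0069  1.1452 -0.7529] qd [-0.003  0.012  0.011 -0.002 -0.008  0.002]
red W [264 217  27  32 655] [277.7 235.7] [ 0.4872 -0.3028  0.113 ]
red W [266 284  24  21 402] [277.9 295. ] [ 0.4892 -0.3403  0.113 ]
red S [243 141   8  10  37] [246.1 144.6] [ 0.4841 -0.3026  0.113 ]
red T [374 235   6   5  23] [375.9 236.7] [ 0.4874 -0.3008  0.113 ]
 jar 0.81 [220. 144.] [ 0.504 -0.388]
bar yaw -0.4289170985471549 len 0.017000255037981526 wid 0.013048972316330398 yrange -0.3048604655178404 -0.2878602104798589
```

Request:
play_rows --series '[{"fingers":-1,"dx":1,"dy":-1.5,"dz":-4,"turn":0},{"fingers":-1,"dx":0,"dy":0,"dz":-6,"turn":0},{"fingers":-1,"dx":0,"dy":0,"dz":-6,"turn":0},{"fingers":-1,"dx":0,"dy":0,"dz":-6,"turn":0},{"fingers":-1,"dx":0,"dy":0,"dz":-6,"turn":0},{"fingers":-1,"dx":0,"dy":0,"dz":-6,"turn":0},{"fingers":-1,"dx":0,"dy":0,"dz":-4,"turn":0},{"fingers":-1,"dx":0,"dy":0,"dz":0,"turn":0},{"fingers":-1,"dx":0,"dy":0,"dz":0,"turn":0}]'

```text
clock: 19.95
position: [0.487, -0.3182, 0.1016]
ee_rot: [-0.003, 1.0, 0.024, 0.001]
contact_force: [-0.3, -0.0, -0.3]
width: 0.0853
```

Request:
play_rows --series '[{"fingers":-0.6,"dx":0,"dy":0,"dz":2,"turn":0},{"fingers":-0.2,"dx":0,"dy":0,"dz":0,"turn":0},{"fingers":0.1,"dx":0,"dy":0,"dz":0,"turn":0},{"fingers":0.3,"dx":0,"dy":0,"dz":0,"turn":0},{"fingers":0.4,"dx":0,"dy":0,"dz":0,"turn":0},{"fingers":0.5,"dx":0,"dy":0,"dz":0,"turn":0},{"fingers":0.6,"dx":0,"dy":0,"dz":0,"turn":0},{"fingers":0.7,"dx":0,"dy":0,"dz":0,"turn":0},{"fingers":1,"dx":0,"dy":0,"dz":0,"turn":0},{"fingers":1,"dx":0,"dy":0,"dz":0,"turn":0},{"fingers":1,"dx":0,"dy":0,"dz":0,"turn":0},{"fingers":1,"dx":0,"dy":0,"dz":0,"turn":0}]' --squeeze 80

```text
clock: 20.95
position: [0.486, -0.3187, 0.1049]
ee_rot: [-0.003, 1.0, 0.025, 0.0]
contact_force: [-2.3, -0.0, -0.3]
width: 0.0148
```

```bash
python3 -c "
from m import *
full(get_state())"
```

```text
t 20.95 pos [ 0.486  -0.3187  0.1049] yaw 0.0494 F [-2.3 -0.  -0.3] w 0.0148
toolz [ 7.0e-04  5.4e-03 -1.0e+00] q [-0.7029  0.3931  1.6928  0.0052  1.0586 -0.7549] qd [-0.001  0.     0.001 -0.     0.001  0.   ]
```

Request:
play_rows --series '[{"fingers":1,"dx":0,"dy":0,"dz":2,"turn":0},{"fingers":1,"dx":0,"dy":0,"dz":3,"turn":0},{"fingers":1,"dx":0,"dy":0,"dz":4,"turn":0},{"fingers":1,"dx":0,"dy":0,"dz":5,"turn":0},{"fingers":1,"dx":0,"dy":0,"dz":5,"turn":0},{"fingers":1,"dx":0,"dy":0,"dz":5,"turn":0},{"fingers":1,"dx":0,"dy":0,"dz":5,"turn":0},{"fingers":1,"dx":0,"dy":0,"dz":5,"turn":0}]' --squeeze 100

```text
clock: 21.62
position: [0.483, -0.3147, 0.1349]
ee_rot: [-0.008, 1.0, 0.024, -0.004]
contact_force: [-0.3, -0.6, -7.9]
width: 0.0148
```

```bash
python3 -c "
from m import *
s=get_state(); full(s); print(s['moment'])"
```

```text
t 21.62 pos [ 0.483  -0.3147  0.1349] yaw 0.049 F [-0.3 -0.6 -7.9] w 0.0148
toolz [-0.0092  0.016  -0.9998] q [-0.7021  0.3648  1.6536  0.0069  1.1405 -0.754 ] qd [ 0.001 -0.062 -0.087  0.     0.148  0.001]
[-0.08766283  0.03390735  0.06235687]
```

Request:
play_rows --series '[{"fingers":1,"dx":0.5,"dy":-0.5,"dz":6,"turn":0},{"fingers":1,"dx":0.5,"dy":-0.5,"dz":6,"turn":0},{"fingers":1,"dx":0.5,"dy":-0.5,"dz":6,"turn":0},{"fingers":1,"dx":0.5,"dy":-0.5,"dz":6,"turn":0},{"fingers":1,"dx":0.5,"dy":-0.5,"dz":6,"turn":0},{"fingers":1,"dx":0.5,"dy":-0.5,"dz":6,"turn":0},{"fingers":1,"dx":0.5,"dy":-0.5,"dz":6,"turn":0},{"fingers":1,"dx":0.5,"dy":-0.5,"dz":6,"turn":0},{"fingers":1,"dx":0.5,"dy":-0.5,"dz":6,"turn":0},{"fingers":1,"dx":0.5,"dy":-0.5,"dz":6,"turn":0}]'

```text
clock: 22.45
position: [0.4884, -0.3202, 0.2023]
ee_rot: [-0.008, 1.0, 0.024, -0.004]
contact_force: [0.5, -0.0, -7.6]
width: 0.0145
```

```bash
python3 -c "
from m import *
s=get_state(); full(s); print(s['moment'])"
```

```text
t 22.45 pos [ 0.4884 -0.3202  0.2023] yaw 0.0489 F [ 0.5 -0.  -7.6] w 0.0145
toolz [-0.0079  0.015  -0.9999] q [-0.7032  0.3215  1.5396  0.0066  1.2962 -0.754 ] qd [-0.001 -0.041 -0.143 -0.001  0.189 -0.   ]
[-0.05740807 -0.02449493 -0.07952909]
```

Stable tilt of about 1°. The last 53 mm, then settle.

Request:
play_rows --series '[{"fingers":1,"dx":-0.2,"dy":0,"dz":6,"turn":0},{"fingers":1,"dx":-0.2,"dy":0,"dz":6,"turn":0},{"fingers":1,"dx":0,"dy":0,"dz":6,"turn":0},{"fingers":1,"dx":0,"dy":0,"dz":6,"turn":0},{"fingers":1,"dx":0,"dy":0,"dz":6,"turn":0},{"fingers":1,"dx":0,"dy":0,"dz":6,"turn":0},{"fingers":1,"dx":0,"dy":0,"dz":5,"turn":0},{"fingers":1,"dx":0,"dy":0,"dz":4,"turn":0},{"fingers":1,"dx":0,"dy":0,"dz":3,"turn":0},{"fingers":1,"dx":0,"dy":0,"dz":1,"turn":0},{"fingers":1,"dx":0,"dy":0,"dz":0,"turn":0},{"fingers":1,"dx":0,"dy":0,"dz":0,"turn":0},{"fingers":1,"dx":0,"dy":0,"dz":0,"turn":0}]'

```text
clock: 23.53
position: [0.488, -0.3202, 0.2579]
ee_rot: [-0.007, 1.0, 0.024, -0.003]
contact_force: [0.1, -0.4, -8.5]
width: 0.0145
```

```bash
python3 - <<'E'
from m import *
s=get_state(); full(s); S=get_image("side"); W=get_image("wrist"); T=get_image("top"); full(get_state())
P=s["position"]
for l in("packed_jar","tall_jar"):
    for im,n in((S,"S"),(T,"T")):
        for m in masks_of(im,l): print(l,n,round(m["p"],2),np.round(m["xy"]),cv2.boundingRect(m["region"].astype(np.uint8)))
a=cv2.resize(S["pixels"][60:220,100:330,::-1],None,fx=2,fy=2,interpolation=cv2.INTER_CUBIC); b=cv2.resize(W["pixels"][:,120:460,::-1],None,fx=.762,fy=.762)
cv2.imwrite("pics/c8.png",np.hstack([a,b[:320]]))
E
```

```text
t 23.53 pos [ 0.488  -0.3202  0.2579] yaw 0.049 F [ 0.1 -0.4 -8.5] w 0.0145
toolz [-0.007   0.0142 -0.9999] q [-0.7037  0.2885  1.4484  0.0064  1.4193 -0.7537] qd [-0.     0.003  0.004  0.     0.002 -0.001]
t 23.68 pos [ 0.488  -0.3202  0.2577] yaw 0.049 F [ 0.4 -0.  -8.6] w 0.0147
toolz [-0.0073  0.0144 -0.9999] q [-0.7037  0.2886  1.4485  0.0063  1.4194 -0.7537] qd [-0.     0.001 -0.002 -0.002 -0.001  0.001]
packed_jar S 0.7 [213.  97.] (202, 80, 28, 31)
packed_jar T 0.51 [453. 240.] (438, 237, 24, 9)
tall_jar S 0.72 [150. 161.] (132, 146, 35, 38)
tall_jar T 0.74 [408. 140.] (385, 113, 47, 50)
```

View pics/c8.png

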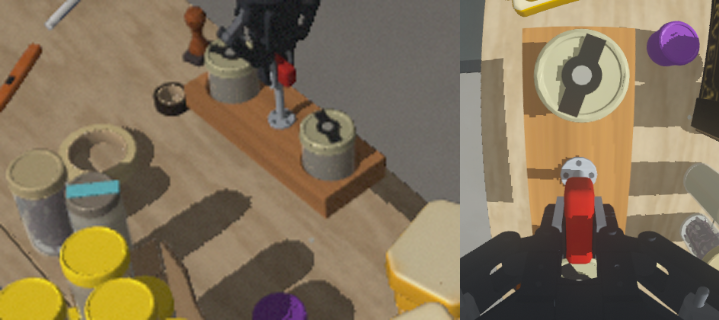

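The carrier hangs level with both jars seated, and the tall jar has not moved. The underside is at about 0.153 m with no motion. Handing in.

```bash
python3 -c "
from rig import *
print(sign_off())"
```

```text
the job is handed in; nothing more can be done
None
```

The job is handed in, with the carrier still held. I set the lone grey-green jar into the empty pocket, let go, then gripped the red handle at its centre and lifted the carrier straight up.

**Last checks, at about 23.7 s on the clock:**
- **Height:** the underside is about 15.3 cm above the table, taken from the tool's rise of 153 mm since gripping.
- **Level and still:** the tool has tilted about 0.7° since it gripped the handle, and joint speeds are near zero.
- **Load:** the wrist reads about 8.5 N, which fits the loaded carrier, and the finger opening is steady.
- **Jars:** the side and wrist pictures show both jars seated. The tall jar is where it was, to within about 1 pixel by the network.

**What disagreed or went wrong:**
- From far off the wrist camera read y about 4 mm higher than the top and side cameras, so I used those two for the pocket.
- An automatic circle search and a wrist outline fit of the carrier failed, and I set both aside.
- The arm drifted sideways and tilted slightly on longer moves, up to about 2° while picking the jar. I corrected the sideways drift in small steps; the tilt could not be commanded and had mostly gone by the handle grip.
- Seating the jar peaked at about 20 N on the wrist; the target was a softer touch.

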